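# Seal the gasketed dry box on the walnut worktop

### The arm

A 6-joint arm with a two-finger parallel gripper is mounted at the origin on the work surface. World frame = base frame: x ahead of the robot, y to its left, z up, the work surface at z = 0. Lengths are in mm, angles in rad, forces in N, time in s.
With the tool pointing down it reaches from about 350 to 925 mm from the base axis. Payload 6.4 kg.
Tool frame: the origin (TCP) lies between the finger pads; the fingertips stand 17 mm ahead of it and the grasp point (between the pads) lies 2 mm behind it; z points along the fingers, y is the line along which they close (so a half turn about z gives the same grasp; the last joint's range is limited). The gripper opens to 85 mm and grips with 20 to 120 N. Pads are 22 mm wide; open, the fingers measure 114 mm over their backs; the gripper's body (76 mm by 85 mm) begins 54 mm behind the grasp point. The pads swing forward as they close: fully open they stand 13 mm farther back than shut.
Start: joints at [0.963, 0.245, 1.558, -0, 1.339, -0.174], TCP at [273.208, 589.806, 248.29] pointing down, gripper open.
Joint ranges: [-3.13, 3.13], [-1.02, 2.26], [0.13, 2.54], [-0.95, 4.09], [0.21, 2.88], [-2.74, 2.74]. Speed limits (rad/s): [2.57, 2.57, 3.14, 3.14, 3.14, 3.14].

### API

Orientations are given as [roll, pitch, yaw] about the fixed x, y, z axes, in that order (R = Rz(yaw) Ry(pitch) Rx(roll)).
In Python, from bench import manip gives the robot as it stands.
- The arm moves only by the shell command python3 -m crank 'ROWS' [FORCE]. ROWS is JSON, a list of rows, each a list of 7 numbers: the shift along the world's x, y, z in mm, then the turn, a rotation vector about the world's x, y, z in rad, then the opening, from 0 (shut) to 1 (fully open). In form: [[tx, ty, tz, ax, ay, az, gripper], ...]. A call has 1 to 10 rows; each row shifts and turns the commanded pose from where the row before left it; what a row does not reach is not made up. A row lasts 1/10 s, in which the tool goes at most 50 mm and 8.59 degrees, less where a joint would pass 70% of its speed; a pose out of reach is approached as far as the arm can. A call is refused whole if a number of a shift passes 50 or a number of a turn 0.15, either way. A call with a gripper value outside its range is refused whole. The fingers move at their own pace and stop on an object; FORCE is the grip in N (left out, the last holds). Time passes only in rows, so rows that do not move let the fingers close. It gives the time, the measured TCP pose, the force, the opening and the grip force at its end, in the units of the state.
- manip.state(): the state, without advancing time (a new reading comes with each control period).
- manip.camera(name): name is "scene" or "top" or "wrist"; returns the picture (420x560x3 uint8, blue, green, red); there is no depth.
- manip.camera_params(name): a dict with "fx", "fy", "cx", "cy" (pixels), "dist" ([k1, k2, p1, p2, k3] as OpenCV has them; the pictures are not rectified), "R" (3x3) and "t" (3): a world point X has camera coordinates R X + t; the wrist camera has in their place "tool_from_camera" (4x4, takes a point from camera to tool coordinates, whose origin is the TCP and whose axes are the flange's). Camera axes: x right, y down, z forward; pixel columns grow to the right and rows downward; lengths in mm; the calibration is good to about 2 mm. A picture is of the moment at which its call begins: read the wrist's pose just before it. camera_params takes no time and is no camera call.
- manip.close_job(): hands the job in; it is judged then, once.
Trained networks look in the newest picture that a camera, given by its name, has taken for a name from the list of things; names that differ only in an ending like _2 or _b are one class to them, and where a whole thing is asked for, a point or a joint stands for the part that bears it (a point fixed in the world has none). Each returns a list of dicts, best first, with "p" (0 to 1); they miss things now and then, are a little off and sometimes report something else, mostly with a low value. They report only what shows in the picture. A call takes as long as a camera call. They do not tell look-alikes from the thing itself.
- manip.recognise(query, camera): "uv" ([column, row] in pixels, amid what is visible of it).
- manip.trace(query, camera): "pixels" (420x560 bool, what is visible of it) and "uv" ([column, row] in pixels, amid what is visible of it).
The state is a dict: "t": time; "qpos": joint angles; "dq": joint speeds; "tau": joint torques, N m; "tool_pos": TCP position; "tool_rot": TCP orientation; "force": force on the tool from outside, world axes, zero at the start; "torque": the same for the moment, N m; "grip_width": finger opening in mm; "grip_force": force on a finger pad.
Only numpy, scipy, OpenCV 4.12 (cv2) and the standard library are available. Lean on these libraries where they do the work, as an engineer would, in place of code of your own. Each camera call takes 0.05 s, during which the arm holds its last target. There are 200 camera calls.

### The job

Close and seal the clear dry box: take the wooden spoon off it and lay it in the white spoon rest, move the pale blue enamel pot out of the latch handle's way so that no part of the box ever knocks it, swing the lid down, then turn both orange latch handles a quarter turn, fully home, so that they draw the lid down tight. Keep the pot upright and leave everything else where it stands.

Things in the scene. Friction and masses are not known exactly. Their poses are not given: they have to be found in the camera images.
- dry_box: Fixed clear box, 200 wide (y) x 150 deep (x) x 80 mm high to the top of its 12 mm wide white rim. Origin: centre of its underside, on the worktop; +x to its back (hinge side), +y to its left. Packets inside reach 55 mm high. Latch lugs stick out to y = +-131 mm. Vertical latch pivots: x = -10, y = +118 (left) and -118 mm (right). Hinge axis along y at x = 87 mm, 84 mm high.
- lid (a joint): Lid angle, rad: 0 = drawn tight, 0.04 = loose on its springy gasket, 1.6 to 1.8 = open at the start, standing up, leaning back. A stiff friction hinge (0.3 N m) keeps it where it is left: push it from its outer face (turned to the back while open) down onto the gasket; the latches then squeeze the gasket (20 N at the front edge). A spoon on the rim or a latch already turned blocks the lid.
- lid_edge (a point): Middle of the lid's front edge, on the outer face, 165 mm from the hinge axis. Lid: clear panel in a pale blue frame, 204 mm wide, 6 mm thick; a 70 mm wide finger lip stands 14 mm beyond this edge. Half way along each side edge a white ramped strike (26 mm wide) stands 8 mm above the outer face.
- latch_left (a joint): Left latch, rad: 0 = handle straight out sideways (box +y), 1.57 = fully home at a stop, handle along the box's side pointing to its front (-x). Starts at -0.4 to 0.1 (negative: towards the back); stays where left. Home is counter-clockwise from above, a few newtons at its end, while the cam tongue rides up the strike; the handle sweeps the quarter circle in front of it, radius 82 mm.
- latch_right (a joint): The same for the right latch, mirrored: 0 = handle straight out along box -y, 1.57 = fully home, handle pointing to the box's front; home is clockwise from above.
- latch_left_tip (a point): Point in the middle of the left latch handle's end paddle, 70 mm from its pivot, 102 mm above the worktop. The handle is an orange bar 14 mm wide (paddle 20 mm wide, ending 81 mm from the pivot), 12 to 14 mm high: it fills heights 95 to 109 mm.
- latch_right_tip (a point): The same for the right latch handle.
- spoon: Loose wooden spoon, 200 mm long, 50 g, lying across the box's front and back rims, head to the back. Origin: middle of its length, on its underside; +x towards the head. Handle 13 mm wide, 10 mm thick, from x = -100 to +17 mm; neck and head up to 42 mm wide beyond; balance point about x = +20 mm.
- spoon_rest: Loose white ceramic spoon rest with dark blue edges, 0.4 kg, 160 long (x) x 104 mm wide (y). Origin: centre of its underside. Floor 6 mm thick, 88 mm wide between raised long sides 17 mm high; the ends are open, so the spoon lies lengthwise on the floor, either way round, and sticks out at the ends. Stands left or right of the box.
- pot: Loose pale blue enamel pot, open at the top, 0.3 to 0.65 kg, smooth (slides easily), outer radius 64 mm, wall 3 mm, 110 mm high, so the latch handle would hit it. Origin: centre of its underside. A dark blue loop handle sticks out to 96 mm from its axis along its own -x. It stands in the way of one of the two latch handles, in front of that handle, beside the box.
- bowl: Loose small terracotta bowl, 52 mm high, 100 mm across: a bystander standing low under the other latch handle's sweep, which passes above it. Origin: centre of its underside.
- canister: Loose white ceramic canister, 125 mm high, 76 mm across: a bystander behind one latch handle. Origin: centre of its underside.
- jar: Loose amber glass jar, 115 mm high, 72 mm across: a bystander behind the other latch handle. Origin: centre of its underside.
- mortar: Loose wooden mortar, 115 mm high, 92 mm across, with a pestle standing in it to 171 mm: a bystander on the side opposite the spoon rest. Origin: centre of its underside.
Things that resemble listed ones, but are neither listed nor needed, are in the scene too. What is shaped like the pot but pink or purple is not meant.

How it is judged (in metres and radians):
On the way, in this order (a step that is already met when the one before it is completed fails the run):
1. the lid lies shut on its gasket, both latches still open (value of joint lid below 0.07 rad and value of joint each of latch_left, latch_right below 0.5 rad), for 0.2 s.
2. both latches are turned home and have drawn the lid down tight (value of joint lid below 0.018 rad and value of joint each of latch_left, latch_right above 1.42 rad), for 0.2 s.
At the end, for the whole second after the job is handed in: Lid within 0.018 rad of fully down, both latches past 1.42 rad; spoon flat on the floor of its rest (middle within 60 mm along, 35 mm across); pot upright on the worktop; rest, bowl, canister, jar, and mortar within 30 mm of their starts; all at rest (all of step 2 and x of spoon in the frame of spoon_rest between -0.06 and 0.06 m and y of spoon in the frame of spoon_rest between -0.035 and 0.035 m and z of spoon in the frame of spoon_rest below 0.012 m and angle between spoon's own z axis and vertical below 0.15 rad and linear speed of each of spoon, pot below 0.02 m/s and angle between pot's own z axis and vertical below 0.1 rad and height (world z) of pot between -0.01 and 0.01 m and distance of each of bowl, canister, jar, mortar, spoon_rest from where it was at the start of the episode below 0.03 m); the robot touches nothing.
It fails at once if the pot is tipped (angle between pot's own z axis and vertical above 0.35 rad).
It fails at once if the box, its lid or a latch handle knocks the pot (contact force between pot and dry_box above 3 N).
It fails at once if a bystander (spoon rest, bowl, canister, jar, mortar) is shoved more than 30 mm (distance of any of bowl, canister, jar, mortar, spoon_rest from where it was at the start of the episode above 0.03 m).
It fails at once if a bystander is tipped over (angle between any of bowl, canister, jar, mortar, spoon_rest's own z axis and vertical above 0.5 rad).
It also fails if it takes over 72 s, if anything falls off the work surface, if the arm or the gripper's body presses on something with over 40 N, if the wrist force passes 120 N, or if a joint passes its speed limit or range.

## Working session

There is one attempt and no reset: what is moved stays moved. The work goes in short steps, Python scripts to look and compute and a shell command to move; the robot and the scene stay as the last step left them, time stands still between calls to the robot, and variables do not carry over. Pictures are saved under pics/ and viewed, at most 10 in all, crops included, and the job is handed in when it is done.

```bash
ls; mkdir -p pics; python3 - <<'E'
from bench import manip
import cv2
s=manip.state();print(s)
for c in("scene","top"):
    cv2.imwrite(f"pics/{c}0.png",manip.camera(c))
    p=manip.camera_params(c);print(p)
    for q in["dry_box","lid","latch_left","latch_right","latch_left_tip","latch_right_tip","spoon","spoon_rest","pot","bowl","canister","jar","mortar","lid_edge"]:
        print(c,q,[([round(x) for x in d["uv"]],round(d["p"],2)) for d in manip.recognise(q,c)])
print(manip.state()["t"])
E
```

```text
pics
{'t': 0.0, 'qpos': array([ 9.62900447e-01,  2.45824173e-01,  1.55904929e+00, -2.36265786e-06,
        1.33869292e+00, -1.74113624e-01]), 'dq': array([ 1.54372828e-05,  1.72247138e-04, -2.20476244e-04,  2.38847836e-04,
        1.08230115e-03, -4.08370212e-04]), 'tau': array([ 4.51262895e-04, -4.29496837e+01, -3.26129150e+01, -1.36917188e-04,
        5.37292392e-03,  4.54108090e-06]), 'tool_pos': array([272.88952635, 589.34821212, 247.15486856]), 'tool_rot': array([-3.13964838e+00, -3.39654510e-04,  2.70781061e+00]), 'force': array([0.26832378, 0.08996112, 0.33932092]), 'torque': array([ 0.00942205,  0.01522047, -0.01046871]), 'grip_force': 0.0, 'grip_width': 85.18088077847214}
{'fx': 431.5119794448858, 'fy': 431.5119794448858, 'cx': 285.21949205977137, 'cy': 205.31114392955928, 'dist': array([0.0436682, 0.       , 0.       , 0.       , 0.       ]), 'R': array([[ 0.42026855,  0.90733758,  0.01062361],
       [ 0.76289499, -0.34697705, -0.54552558],
       [-0.49128971,  0.23737194, -0.83802684]]), 't': array([-201.94181961, -318.36251877, 1483.75296208])}
scene dry_box []
scene li
[... 960 characters left out ...]
78  ]]), 't': array([ -17.06744303,  510.52157394, 1443.57615067])}
top dry_box [([270, 166], 0.58), ([409, 208], 0.27)]
top lid [([268, 137], 0.88), ([412, 208], 0.16)]
top latch_left [([220, 181], 0.79), ([331, 203], 0.15)]
top latch_right [([320, 177], 0.64)]
top latch_left_tip [([222, 185], 0.74)]
top latch_right_tip [([316, 175], 0.67)]
top spoon [([255, 176], 0.57)]
top spoon_rest [([412, 206], 0.88)]
top pot [([298, 250], 0.97), ([159, 293], 0.91), ([213, 214], 0.61)]
top bowl [([333, 205], 0.64)]
top canister [([207, 135], 0.78)]
top jar [([326, 138], 0.91), ([221, 181], 0.3)]
top mortar [([144, 197], 0.67), ([209, 215], 0.35)]
top lid_edge [([268, 135], 0.59), ([222, 183], 0.3)]
1.5
```

```bash
python3 - <<'E'
import cv2
a=cv2.imread("pics/top0.png")[80:340,90:460];cv2.imwrite("pics/topc.png",cv2.resize(a,None,fx=2.15,fy=2.15,interpolation=cv2.INTER_CUBIC))
a=cv2.imread("pics/scene0.png")[80:360,90:460];cv2.imwrite("pics/scenec.png",cv2.resize(a,None,fx=2.1,fy=2.1,interpolation=cv2.INTER_CUBIC))
E
```

```text
(no output)
```

View pics/topc.png

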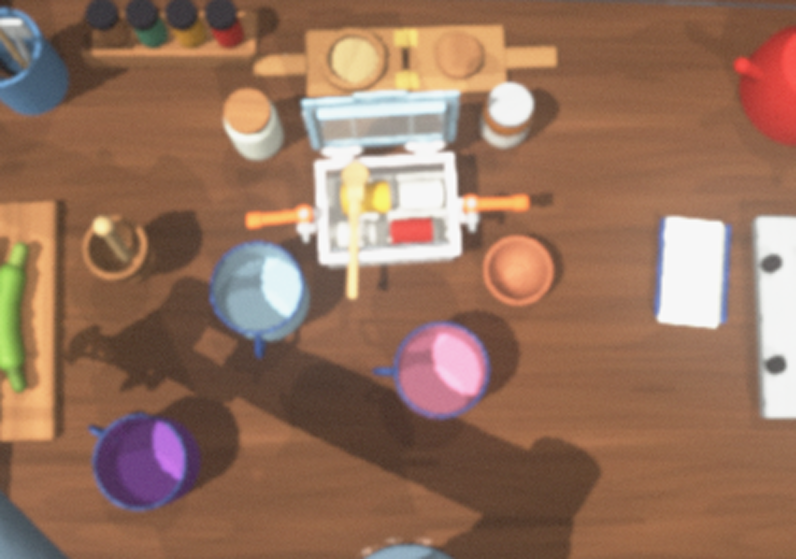

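View pics/scenec.png

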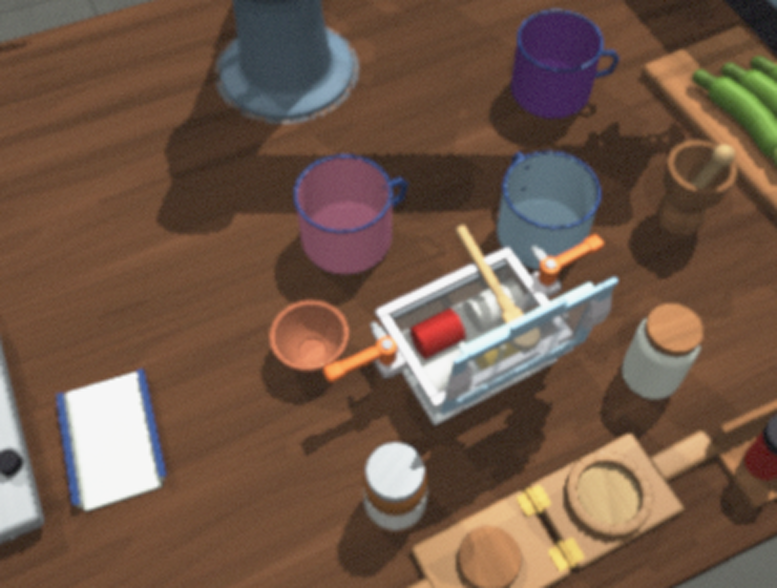

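Top view crop (2.15×, offset 90,80): box rim corners (318,158), (455,152), (462,258), (322,265). Spoon runs from (352,297) to (355,170). Pale blue pot rim is centred at (260,290), by the left handle, whose tip is at (252,220). Right tip is at (525,203), rest centre (692,272), bowl (519,270). The pink pot is at (441,368) and the purple one at (148,460).

```bash
cat > h.py <<'E'
from bench import manip
import numpy as np,cv2
def w(c,uv,z,P=None):
    p=P or manip.camera_params(c);K=np.array([[p["fx"],0,p["cx"]],[0,p["fy"],p["cy"]],[0,0,1]])
    n=cv2.undistortPoints(np.array([[uv]],float),K,np.array(p["dist"]))[0,0]
    if "R" in p: R=np.array(p["R"]);t=np.array(p["t"])
    else:
        s=manip.state();T=np.array(p["tool_from_camera"])
        from scipy.spatial.transform import Rotation as Ro
        W=np.eye(4);W[:3,:3]=Ro.from_euler("xyz",s["tool_rot"]).as_matrix();W[:3,3]=s["tool_pos"]
        M=np.linalg.inv(W@T);R=M[:3,:3];t=M[:3,3]
    o=-R.T@t;d=R.T@np.array([n[0],n[1],1]);return (o+d*(z-o[2])/d[2])
E
python3 - <<'E'
from h import *
f=lambda a,z:w("top",(a[0]/2.15+90,a[1]/2.15+80),z)[:2]
g=lambda a,z:w("scene",(a[0]/2.1+90,a[1]/2.1+80),z)[:2]
C=np.array([f(a,80) for a in[(318,158),(455,152),(462,258),(322,265)]]);B=C.mean(0)
print(C.round(),"box",B)
yl=(C[0]+C[3]-C[1]-C[2])/2;xl=(C[0]+C[1]-C[2]-C[3])/2
print(yl,np.linalg.norm(yl),np.degrees(np.arctan2(-yl[0],yl[1])),xl,np.linalg.norm(xl),np.degrees(np.arctan2(xl[1],xl[0])))
for n,a,z in[("spoon tail",(352,297),90),("spoon head",(355,168),90),("ltip",(252,220),109),("lpiv",(307,213),109),("rtip",(525,203),109),("rpiv",(469,205),109),("pot",(260,290),110),("pothandle",(260,350),80),("pink",(441,368),110),("rest",(692,272),17),("bowl",(519,270),52),("can",(252,110),125),("jar",(513,105),115),("mort",(115,247),115),("restc",(665,218),17),("restc",(730,223),17),("restc",(722,326),17),("restc",(656,320),17),("lidtopL",(304,102),240),("lidtopR",(460,92),240)]: print(n,f(a,z).round())
for n,a,z in[("spoon tail",(463,230),90),("pot",(551,190),110),("rest",(111,435),17),("ltip",(598,242),109),("rtip",(332,372),109),("bowl",(310,333),52),("jar",(397,470),115),("can",(674,330),125),("frontL",(508,252),80),("frontR",(378,312),80)]: print("scene",n,g(a,z).round())
p=manip.camera_params("wrist");print(p)
E
```

```text
[[656. 138.]
 [668. -60.]
 [511. -71.]
 [499. 128.]] box [583.6092406   33.70999832]
[-12.29348483 198.67391551] 199.05389841497038 3.540816542853142 [156.97229067  10.42492511] 157.3180825598907 3.7995773878359147
spoon tail [452.  84.]
spoon head [639.  84.]
ltip [556. 226.]
lpiv [567. 149.]
rtip [ 586. -158.]
rpiv [582. -79.]
pot [457. 210.]
pothandle [377. 212.]
pink [352. -41.]
rest [ 507. -421.]
bowl [ 500. -155.]
can [713. 230.]
jar [ 729. -142.]
mort [514. 417.]
restc [ 589. -382.]
restc [ 583. -483.]
restc [ 425. -464.]
restc [ 434. -363.]
lidtopL [686. 145.]
lidtopR [702. -59.]
scene spoon tail [463.  85.]
scene pot [465. 214.]
scene rest [ 515. -420.]
scene ltip [563. 228.]
scene rtip [ 593. -154.]
scene bowl [ 502. -151.]
scene jar [ 735. -135.]
scene can [718. 235.]
scene frontL [513. 127.]
scene frontR [525. -66.]
{'fx': 315.148173332094, 'fy': 315.148173332094, 'cx': 286.7132490097622, 'cy': 210.48468752121477, 'dist': array([-0.05804928,  0.        ,  0.        ,  0.        ,  0.        ]), 'tool_from_camera': array([[ 2.65491916e-04, -9.48090491e-01, -3.18000551e-01,
         8.20448832e+01],
       [ 9.99999422e-01, -7.95544305e-05,  1.07206280e-03,
         5.45855431e-01],
       [-1.04171090e-03, -3.18000652e-01,  9.48089922e-01,
        -1.25696059e+02],
       [ 0.00000000e+00,  0.00000000e+00,  0.00000000e+00,
         1.00000000e+00]])}
```

```bash
python3 -m crank '[[19,-38,0,0,0,0.145,0],[19,-38,0,0,0,0.145,0],[19,-38,0,0,0,0.144,0],[19,-38,0,0,0,0,0],[19,-38,0,0,0,0,0],[19,-38,0,0,0,0,0],[19,-38,0,0,0,0,0],[19,-38,0,0,0,0,0],[19,-38,0,0,0,0,0],[15,-35,0,0,0,0,0]]' 40
python3 -m crank '[[0,0,0,0,0,0,0],[0,0,0,0,0,0,0]]'
python3 - <<'E'
from h import *
s=manip.state();print(s["t"],s["tool_pos"],s["tool_rot"],s["force"])
im=manip.camera("wrist");cv2.imwrite("pics/w1.png",im)
for q in["pot","spoon","latch_left_tip"]:
  for d in manip.trace(q,"wrist"):
    m=d["pixels"];print(q,d["uv"],d["p"],w("wrist",d["uv"],100).round())
E
```

```text
t: 2.5
tool_pos: [460.0, 211.0, 248.6]
tool_rot: [3.141, 0.001, 3.141]
force: [-0.4, -0.3, -0.2]
grip_width: -0.3
grip_force: 0.0
t: 2.7
tool_pos: [459.5, 212.3, 248.4]
tool_rot: [3.141, 0.0, 3.14]
force: [-0.2, 1.0, 0.5]
grip_width: 0.1
grip_force: 0.0
2.7 [459.46806713 212.26617701 248.4286039 ] [3.14124647e+00 1.08291234e-04 3.13993066e+00] [-0.24221303  0.99815153  0.46508895]
pot [46.1, 85.1] 0.91 [358.  11. 100.]
pot [290.3, 197.8] 0.76 [457. 218. 100.]
pot [14.8, 302.6] 0.69 [574. -79. 100.]
pot [439.4, 5.6] 0.56 [300. 333. 100.]
spoon [161.0, 264.1] 0.67 [525.  91. 100.]
spoon [117.6, 286.6] 0.49 [551.  42. 100.]
spoon [37.6, 377.1] 0.33 [680. -84. 100.]
latch_left_tip [232.6, 298.0] 0.9 [563. 160. 100.]
latch_left_tip [69.0, 381.0] 0.54 [684. -44. 100.]
```

View pics/w1.png

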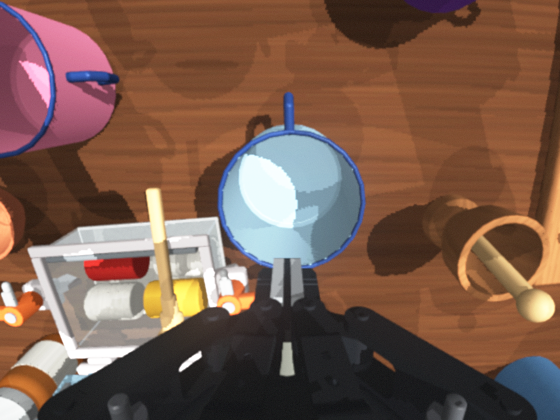

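The wrist view shows the pale blue rim spanning columns 219–365 and rows 131–269. The spoon tail is at (154,190), and the box's front rim corners are at (33,252) and (220,218).

```bash
python3 - <<'E'
from h import *
for n,a,z in[("potL",(219,199),110),("potR",(365,199),110),("potfront",(292,131),110),("potback",(292,269),110),("tail",(154,190),90),("spoonmid",(165,250),90),("spoonhi",(171,320),90),("fR",(33,252),80),("fL",(220,218),80),("lpiv",(230,305),109)]: print(n,w("wrist",a,z).round())
E
```

```text
potL [455. 155. 110.]
potR [455. 283. 110.]
potfront [397. 219. 110.]
potback [524. 220. 110.]
tail [452.  90.  90.]
spoonmid [514.  93.  90.]
spoonhi [599.  88.  90.]
fR [523. -58.  80.]
fL [484. 148.  80.]
lpiv [565. 159. 109.]
```

```bash
python3 -m crank '[[-4,2,-30,0,0,0,0],[-4,2,-30,0,0,0,0],[-4,2,-30,0,0,0,0],[-4,1,-30,0,0,0,0],[-4,0,-30,0,0,0,0],[0,0,-20,0,0,0,0],[-10,0,0,0,0,0,0],[-10,0,0,0,0,0,0],[-10,0,0,0,0,0,0],[-10,0,0,0,0,0,0]]'
python3 -m crank '[[-8,0,0,0,0,0,0],[-8,0,0,0,0,0,0],[-8,0,0,0,0,0,0],[-8,0,0,0,0,0,0],[-8,0,0,0,0,0,0],[-8,0,0,0,0,0,0],[-8,0,0,0,0,0,0],[-8,0,0,0,0,0,0],[-4,0,0,0,0,0,0],[-2,0,0,0,0,0,0]]'
python3 -m crank '[[0,0,0,0,0,0,0],[15,0,0,0,0,0,0],[15,0,0,0,0,0,0],[5,0,30,0,0,0,0],[5,0,40,0,0,0,0],[10,0,40,0,0,0,0],[20,-10,40,0,0,0,0.4],[30,-20,30,0,0,0,0.4],[30,-20,0,0,0,0,0.4],[20,-20,0,0,0,0,0.4]]'
python3 -m crank '[[10,-10,0,0,0,0,0.4],[10,-10,0,0,0,0,0.4],[10,-10,0,0,0,0,0.4],[0,0,0,0,0,0,0.4],[0,0,0,0,0,0,0.4]]'
python3 - <<'E'
from h import *
print(manip.state()["tool_pos"])
im=manip.camera("wrist");cv2.imwrite("pics/w2.png",im)
t=manip.camera("top");cv2.imwrite("pics/t2.png",t)
print([(d["uv"],d["p"],w("top",d["uv"],60).round()) for d in manip.recognise("pot","top")])
E
```

```text
t: 3.9
tool_pos: [399.8, 220.4, 80.2]
tool_rot: [3.141, 0.004, -3.141]
force: [2.4, 0.3, 1.8]
grip_width: 0.2
grip_force: 0.0
t: 4.9
tool_pos: [328.5, 219.7, 78.1]
tool_rot: [-3.141, -0.001, -3.141]
force: [2.1, -0.1, 0.8]
grip_width: 0.1
grip_force: 0.0
t: 5.9
tool_pos: [480.9, 148.9, 259.2]
tool_rot: [3.141, 0.001, 3.142]
force: [-0.1, 0.3, 0.1]
grip_width: 34.2
grip_force: 0.0
t: 6.4
tool_pos: [508.8, 120.1, 258.0]
tool_rot: [3.141, -0.001, -3.141]
force: [-0.1, 1.0, -0.2]
grip_width: 34.1
grip_force: 0.0
[508.83523138 120.10971968 258.02446394]
[([298.8, 250.3], 0.9, array([359., -54.,  60.])), ([193.0, 235.0], 0.8, array([402., 271.,  60.])), ([159.3, 294.8], 0.76, array([218., 367.,  60.])), ([271.6, 133.1], 0.74, array([731.,  35.,  60.]))]
```

View pics/w2.png

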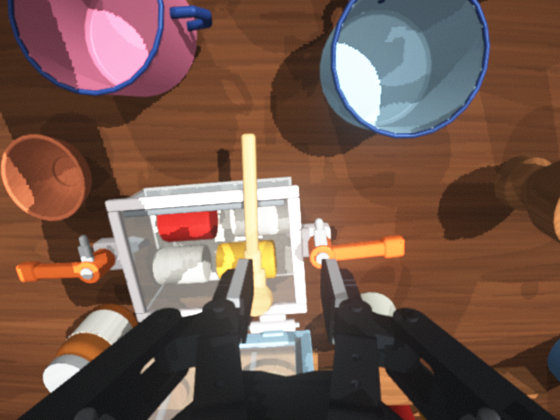

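Pot is now clear, with its rim around (411,60). Spoon centreline runs from (249,137) to (253,240). Box rim corners are (108,204) and (299,189), and the left handle runs from (322,254) to (404,247).

```bash
python3 - <<'E'
from h import *
for n,a,z in[("pot",(411,60),110),("tail",(249,137),90),("spoonmid",(253,240),90),("fR",(108,204),80),("fL",(299,189),80),("bL",(306,313),80),("lpiv",(322,254),109),("ltip",(399,247),109),("rpiv",(89,266),109),("rtip",(24,272),109)]: print(n,w("wrist",a,z).round())
E
```

```text
pot [391. 221. 110.]
tail [455.  87.  90.]
spoonmid [557.  87.  90.]
fR [522. -63.  80.]
fL [506. 134.  80.]
bL [653. 144.  80.]
lpiv [564. 155. 109.]
ltip [556. 230. 109.]
rpiv [578. -77. 109.]
rtip [ 587. -151.  109.]
```

```bash
python3 -m crank '[[17,-11,-20,0,0,0,0.4],[17,-11,-20,0,0,0,0.4],[17,-11,-20,0,0,0,0.4],[0,0,-40,0,0,0,0.4],[0,0,-30,0,0,0,0.4],[0,0,-20,0,0,0,0.4],[0,0,-12,0,0,0,0.4],[0,0,0,0,0,0,0.4],[0,0,0,0,0,0,0],[0,0,0,0,0,0,0]]' 50
python3 -m crank '[[0,0,0,0,0,0,0],[0,0,0,0,0,0,0],[0,0,0,0,0,0,0],[0,0,0,0,0,0,0],[0,0,10,0,0,0,0],[0,0,20,0,0,0,0],[0,0,20,0,0,0,0],[-5,0,20,0,0,0,0],[-5,0,20,0,0,0,0],[0,0,20,0,0,0,0]]'
```

```text
t: 7.55
tool_pos: [561.3, 86.9, 98.0]
tool_rot: [-3.142, 0.003, -3.141]
force: [-0.2, 0.5, -1.0]
grip_width: 13.5
grip_force: 48.8
t: 8.55
tool_pos: [549.3, 86.8, 207.0]
tool_rot: [-3.141, -0.001, -3.141]
force: [0.4, -0.1, -0.8]
grip_width: 13.5
grip_force: 48.8
```

```bash
python3 -m crank '[[-3,-25,0,0,0,0,0],[-3,-40,0,0,0,0,0],[-3,-45,0,0,0,0,0],[-3,-45,0,0,0,0,0],[-3,-45,0,0,0,0,0],[-3,-45,0,0,0,0,0],[-3,-45,0,0,0,-0.04,0],[-3,-45,0,0,0,-0.04,0],[-3,-45,0,0,0,-0.04,0],[-3,-45,0,0,0,0,0]]'
python3 -m crank '[[-3,-40,0,0,0,0,0],[-1,-30,0,0,0,0,0],[0,-12,0,0,0,0,0],[0,0,0,0,0,0,0],[0,0,0,0,0,0,0],[0,0,0,0,0,0,0]]'
python3 - <<'E'
from h import *
print(manip.state()["tool_pos"],manip.state()["tool_rot"])
im=manip.camera("wrist");cv2.imwrite("pics/w3.png",im)
m=manip.trace("spoon_rest","wrist")[0];print(m["p"],w("wrist",m["uv"],17))
E
```

```text
t: 9.55
tool_pos: [519.5, -339.9, 206.4]
tool_rot: [3.141, -0.0, 3.021]
force: [0.4, 0.3, -0.7]
grip_width: 13.3
grip_force: 48.8
t: 10.15
tool_pos: [516.5, -418.6, 206.2]
tool_rot: [3.141, -0.0, 3.023]
force: [0.4, -0.3, -0.5]
grip_width: 13.0
grip_force: 48.8
[ 516.50382423 -418.55442543  206.20621191] [ 3.14090926e+00 -4.86775996e-04  3.02340465e+00]
0.73 [ 499.48960144 -436.39180854   17.        ]
```

View pics/w3.png

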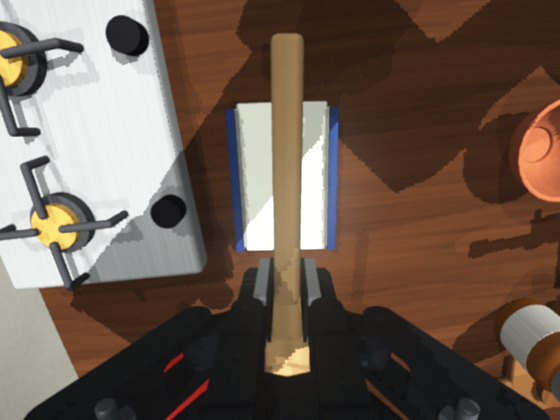

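The rest is well aligned with the spoon: its edges are at columns ~234 and 333 and its ends at rows 102 and 250.

```bash
python3 - <<'E'
from h import *
for a in[(282,102),(285,250),(234,180),(333,180)]: print(w("wrist",a,12).round())
E
```

```text
[ 432. -412.   12.]
[ 588. -428.   12.]
[ 502. -471.   12.]
[ 515. -369.   12.]
```

```bash
python3 -m crank '[[0,0,-30,0,0,0,0],[0,0,-40,0,0,0,0],[0,0,-40,0,0,0,0],[0,0,-30,0,0,0,0],[0,-1,-20,0,0,0,0],[0,0,-10,0,0,0,0],[0,0,-6,0,0,0,0],[0,0,-3,0,0,0,0],[0,0,0,0,0,0,0],[0,0,0,0,0,0,0]]'
```

```text
t: 11.25
tool_pos: [516.8, -421.8, 28.6]
tool_rot: [-3.14, 0.002, 3.022]
force: [0.1, 0.1, 0.2]
grip_width: 13.4
grip_force: 48.8
```

```bash
python3 -m crank '[[0,0,-2,0,0,0,0],[0,0,-1,0,0,0,0],[0,0,0,0,0,0,0],[0,0,0,0,0,0,0.2],[0,0,0,0,0,0,0.35],[0,0,2,0,0,0,0.35],[0,0,10,0,0,0,0.35],[0,0,30,0,0,0,0.35],[0,0,40,0,0,0,0.35],[0,0,40,0,0,0,0.35]]'
python3 -m crank '[[0,10,40,0,0,0.03,0],[0,20,40,0,0,0.03,0],[0,30,40,0,0,0.03,0],[0,30,40,0,0,0.03,0],[0,0,0,0,0,0,0],[0,0,0,0,0,0,0]]'
python3 - <<'E'
from h import *
im=manip.camera("wrist");print(manip.state()["tool_pos"])
for q in("spoon","spoon_rest"):
  d=manip.trace(q,"wrist")
  if d:
    m=d[0]["pixels"];r,c=np.nonzero(m);print(q,d[0]["p"],[w("wrist",(c[r==k].mean(),k),10).round() for k in(r.min()+3,int(np.median(r)),r.max()-3)])
E
```

```text
t: 12.25
tool_pos: [516.1, -421.0, 148.1]
tool_rot: [3.141, -0.0, 3.022]
force: [-0.2, -0.6, 0.5]
grip_width: 29.9
grip_force: 0.0
t: 12.85
tool_pos: [516.7, -330.9, 308.9]
tool_rot: [-3.139, 0.003, -3.14]
force: [-0.1, -0.4, -0.3]
grip_width: -0.4
grip_force: 0.0
[ 516.06949142 -330.99736017  306.68295499]
spoon 0.95 [array([ 411., -406.,   10.]), array([ 531., -421.,   10.]), array([ 598., -428.,   10.])]
spoon_rest 0.79 [array([ 430., -441.,   10.]), array([ 498., -418.,   10.]), array([ 584., -390.,   10.])]
```

```bash
python3 -m crank '[[15,30,0,0,0,0,0],[25,38,0,0,0,0,0],[25,38,0,0,0,0,0],[26,38,0,0,0,0,0],[27,38,0,0,0,0,0],[27,38,0,0,0,0,0],[27,38,0,0,0,0,0],[27,38,0,0,0,0,0],[27,38,0,0,0,0,0],[27,38,0,0,0,0,0]]'
python3 -m crank '[[0,5,0,0,0,0,0],[0,0,0,0,0,0,0]]'
python3 - <<'E'
from h import *
im=manip.camera("wrist");print(manip.state()["tool_pos"],manip.state()["tool_rot"])
cv2.imwrite("pics/w4.png",im)
E
```

```text
t: 14.0
tool_pos: [769.8, 41.7, 303.7]
tool_rot: [3.141, -0.004, 3.141]
force: [0.3, -0.4, 0.4]
grip_width: 0.2
grip_force: 0.0
t: 14.2
tool_pos: [769.1, 46.6, 303.3]
tool_rot: [3.141, -0.004, -3.14]
force: [-0.1, -0.2, 0.2]
grip_width: -0.0
grip_force: 0.0
[768.86903204  45.30486391 304.09471336] [-3.1413609  -0.00322473 -3.14153975]
```

View pics/w4.png

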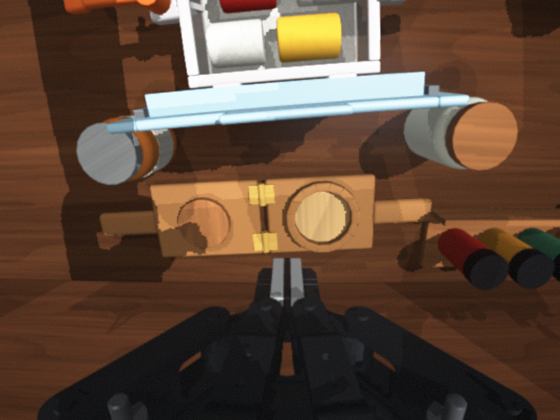

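Lid edge is at row ~112, centred on column 288. The fingers are behind it and centred.

```bash
python3 -m crank '[[0,0,-25,0,0,0,0],[0,0,-25,0,0,0,0],[0,0,-24,0,0,0,0],[-15,0,0,0,0,0,0],[-15,0,0,0,0,0,0],[-12,0,0,0,0,0,0],[-10,0,0,0,0,0,0],[-10,0,0,0,0,0,0],[0,0,0,0,0,0,0]]'
python3 -m crank '[[-12,0,-1,0,0,0,0],[-12,0,-1,0,0,0,0],[-12,0,-1,0,0,0,0],[-12,0,-1,0,0,0,0],[-12,0,-2,0,0,0,0],[-12,-1,-5,0,0,0,0],[-12,-1,-6,0,0,0,0],[-12,-1,-7,0,0,0,0],[-10,-1,-7,0,0,0,0],[0,0,0,0,0,0,0]]'
```

```text
t: 15.15
tool_pos: [706.2, 44.5, 232.5]
tool_rot: [-3.142, -0.0, 3.14]
force: [-0.7, -0.6, -0.4]
grip_width: 0.3
grip_force: 0.0
t: 16.15
tool_pos: [600.1, 41.3, 200.4]
tool_rot: [3.141, -0.002, 3.141]
force: [0.3, 0.5, 0.1]
grip_width: -0.2
grip_force: 0.0
```

```bash
python3 -m crank '[[-6,0,-7,0,0,0,0],[-6,0,-7,0,0,0,0],[-6,-1,-8,0,0,0,0],[-5,0,-8,0,0,0,0],[-4,0,-8,0,0,0,0],[-4,0,-9,0,0,0,0]]'
python3 -m crank '[[-3,0,-9,0,0,0,0],[-2,0,-9,0,0,0,0],[-2,0,-9,0,0,0,0],[-1,0,-5,0,0,0,0],[-1,0,-3,0,0,0,0],[0,0,-2,0,0,0,0],[0,0,0,0,0,0,0]]'
```

```text
t: 16.75
tool_pos: [569.8, 40.8, 153.5]
tool_rot: [-3.142, -0.0, -3.141]
force: [1.2, -0.2, 1.0]
grip_width: -0.3
grip_force: 0.4
t: 17.45
tool_pos: [561.2, 40.8, 117.2]
tool_rot: [3.142, -0.0, -3.141]
force: [0.9, 0.3, -0.0]
grip_width: -0.2
grip_force: 0.0
```

```bash
python3 -m crank '[[0,0,-3,0,0,0,0],[0,0,-2,0,0,0,0],[0,0,0,0,0,0,0]]'
python3 -m crank '[[0,0,-2,0,0,0,0],[0,0,-1,0,0,0,0],[0,0,0,0,0,0,0]]'
```

```text
t: 17.75
tool_pos: [561.1, 40.8, 112.1]
tool_rot: [3.142, -0.0, -3.141]
force: [-0.2, 0.5, 0.3]
grip_width: 0.1
grip_force: 0.0
t: 18.05
tool_pos: [561.3, 40.8, 110.1]
tool_rot: [-3.141, -0.0, -3.141]
force: [-3.8, 0.2, 6.1]
grip_width: -0.1
grip_force: 3.0
```

```bash
python3 -m crank '[[0,0,-1,0,0,0,0],[0,0,-1,0,0,0,0],[0,0,0,0,0,0,0]]'
python3 -m crank '[[0,0,2,0,0,0,0],[0,0,20,0,0,0,0],[0,0,40,0,0,0,0],[-10,0,40,0,0,0,0],[-20,0,40,0,0,0,0],[-20,0,40,0,0,0,0],[-20,0,20,0,0,0,0],[0,0,0,0,0,0,0],[0,0,0,0,0,0,0]]'
python3 - <<'E'
from h import *
im=manip.camera("wrist");print(manip.state()["tool_pos"],manip.state()["tool_rot"])
cv2.imwrite("pics/w5.png",im)
E
```

```text
t: 18.35
tool_pos: [561.2, 40.8, 109.0]
tool_rot: [-3.141, -0.001, -3.141]
force: [-6.4, 0.7, 11.6]
grip_width: 0.1
grip_force: 6.1
t: 19.25
tool_pos: [491.3, 40.8, 309.0]
tool_rot: [-3.142, 0.001, -3.141]
force: [-0.0, -0.4, -1.0]
grip_width: 0.1
grip_force: 0.0
[491.07021188  40.83234932 307.85037382] [ 3.14127527e+00 -1.69588977e-03 -3.14149224e+00]
```

View pics/w5.png

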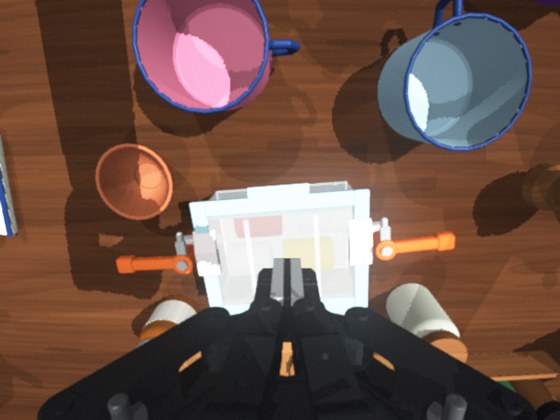

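The lid is shut. Left handle runs from pivot (386,250) to end (454,241), the right one from pivot (182,266) to end (118,265).

```bash
python3 - <<'E'
from h import *
for n,a in[("lp",(386,250)),("lt",(454,241)),("rp",(182,266)),("rt",(118,265)),]: print(n,w("wrist",a,109).round())
print(w("wrist",(192,203),92),w("wrist",(368,192),92))
E
```

```text
lp [566. 155. 109.]
lt [555. 233. 109.]
rp [586. -80. 109.]
rt [ 586. -157.  109.]
[514.61768781 -66.09163666  92.        ] [501.67790969 133.37614     92.        ]
```

```bash
python3 -m crank '[[20,34,0,0,0,0,0],[23,38,0,0,0,0,0],[23,38,-20,0,0,0,0],[23,38,-30,0,0,0,0],[20,36,-30,0,0,0,0],[0,0,-40,0,0,0,0],[0,0,-40,0,0,0,0],[0,0,-30,0,0,0,0],[0,0,-9,0,0,0,0],[0,0,0,0,0,0,0]]'
python3 -m crank '[[-9,0,0,0,0,0,0],[-10,-1,0,0,0,0,0],[-7,0,0,0,0,0,0],[-7,0,0,0,0,0,0],[-7,0,0,0,0,0,0],[-7,-1,0,0,0,0,0],[-7,-2,0,0,0,0,0],[-7,-2,0,0,0,0,0],[0,0,0,0,0,0,0]]'
```

```text
t: 20.3
tool_pos: [596.8, 221.3, 109.6]
tool_rot: [-3.141, -0.006, -3.142]
force: [0.0, -0.5, 0.2]
grip_width: 0.3
grip_force: 0.0
t: 21.2
tool_pos: [537.2, 214.8, 113.1]
tool_rot: [-3.14, 0.001, -3.141]
force: [2.2, -1.2, -0.1]
grip_width: 0.1
grip_force: 1.2
```

```bash
python3 -m crank '[[-7,-2,0,0,0,0,0],[-7,-4,-1,0,0,0,0],[-5,-5,0,0,0,0,0],[-5,-5,0,0,0,0,0],[-4,-6,0,0,0,0,0],[-4,-7,0,0,0,0,0],[-3,-7,0,0,0,0,0],[-2,-7,0,0,0,0,0],[0,0,0,0,0,0,0]]'
python3 -m crank '[[0,-4,0,0,0,0,0],[0,-3,0,0,0,0,0],[0,0,0,0,0,0,0]]'
```

```text
t: 22.1
tool_pos: [500.0, 172.6, 112.0]
tool_rot: [3.14, 0.0, 3.141]
force: [1.3, 3.4, 1.3]
grip_width: -0.0
grip_force: 1.6
t: 22.4
tool_pos: [499.9, 170.6, 112.1]
tool_rot: [3.129, 0.001, 3.14]
force: [3.2, 26.7, -0.4]
grip_width: -0.2
grip_force: 13.0
```

```bash
python3 -m crank '[[0,5,0,0,0,0,0],[0,20,0,0,0,0,0],[0,10,30,0,0,0,0],[0,0,40,0,0,0,0],[6,0,40,0,0,0,0],[16,-40,20,0,0,0,0],[16,-45,0,0,0,0,0],[16,-45,0,0,0,0,0],[16,-45,0,0,0,0,0],[16,-45,0,0,0,0,0]]'
python3 -m crank '[[14,-45,0,0,0,0,0],[14,-45,0,0,0,0,0],[12,-40,0,0,0,0,0],[0,0,0,0,0,0,0],[0,0,0,0,0,0,0]]'
python3 - <<'E'
from h import *
im=manip.camera("top");print(manip.state()["tool_pos"])
cv2.imwrite("pics/t6.png",cv2.resize(im[110:290,130:390],None,fx=2.9,fy=2.9,interpolation=cv2.INTER_CUBIC))
E
```

```text
t: 23.4
tool_pos: [585.4, -21.3, 240.9]
tool_rot: [-3.142, -0.003, -3.141]
force: [0.9, 0.2, 0.3]
grip_width: 0.1
grip_force: 0.0
t: 23.9
tool_pos: [625.3, -150.1, 240.5]
tool_rot: [3.141, -0.003, 3.14]
force: [-0.1, 0.4, -0.7]
grip_width: 0.0
grip_force: 0.0
[ 625.33382685 -149.045052    240.71774724]
```

View pics/t6.png

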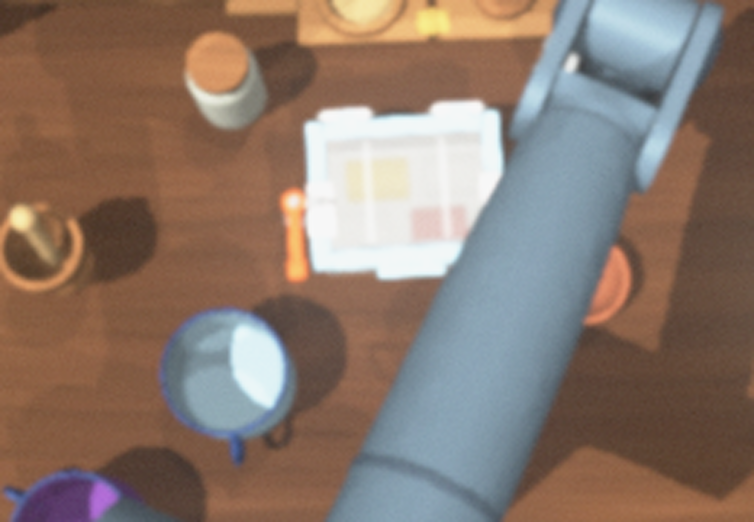

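Left latch is home: its handle, (291,200) to (297,275), lies along the box side. The pot is well clear.

```bash
python3 -m crank '[[0,0,-40,0,0,0,0],[0,0,-40,0,0,0,0],[0,0,-30,0,0,0,0],[0,0,-18,0,0,0,0],[-9,1,0,0,0,0,0],[-9,1,0,0,0,0,0],[-9,0,0,0,0,0,0],[-7,0,0,0,0,0,0],[-7,0,0,0,0,0,0],[-7,0,0,0,0,0,0]]'
python3 -m crank '[[-7,1,0,0,0,0,0],[-7,2,0,0,0,0,0],[-7,2,0,0,0,0,0],[-6,4,0,0,0,0,0],[-6,3,0,0,0,0,0],[-6,4,0,0,0,0,0],[-5,5,0,0,0,0,0],[-5,5,0,0,0,0,0],[-4,5,0,0,0,0,0],[0,0,0,0,0,0,0]]'
```

```text
t: 24.95
tool_pos: [578.2, -147.7, 114.9]
tool_rot: [-3.141, 0.002, -3.142]
force: [1.8, -0.4, 0.9]
grip_width: 0.0
grip_force: 0.6
t: 25.95
tool_pos: [524.3, -115.8, 113.6]
tool_rot: [3.141, -0.002, -3.141]
force: [0.3, -0.8, 0.1]
grip_width: 0.2
grip_force: 0.1
```

```bash
python3 -m crank '[[-3,5,0,0,0,0,0],[-2,5,0,0,0,0,0],[-2,3,0,0,0,0,0],[0,2,0,0,0,0,0],[0,0,0,0,0,0,0]]'
python3 -m crank '[[0,2,0,0,0,0,0],[0,0,0,0,0,0,0]]'
```

```text
t: 26.45
tool_pos: [520.5, -107.2, 115.0]
tool_rot: [-3.128, 0.007, -3.14]
force: [7.4, -23.7, -8.4]
grip_width: 0.1
grip_force: 12.1
t: 26.65
tool_pos: [520.5, -106.7, 115.1]
tool_rot: [-3.125, 0.007, -3.14]
force: [6.5, -30.0, -9.5]
grip_width: 0.2
grip_force: 15.0
```

```bash
python3 -m crank '[[0,-5,0,0,0,0,0],[0,-15,0,0,0,0,0],[0,-10,30,0,0,0,0],[0,0,40,0,0,0,0],[-5,10,40,0,0,0,0],[-10,30,40,0,0,0,0],[-10,40,40,0,0,0,0],[-10,40,0,0,0,0,0],[-5,40,0,0,0,0,0],[0,15,0,0,0,0,0]]'
python3 -m crank '[[0,0,0,0,0,0,0],[0,0,0,0,0,0,0]]'
python3 - <<'E'
from h import *
im=manip.camera("wrist");print(manip.state()["tool_pos"])
cv2.imwrite("pics/w7.png",cv2.resize(im[160:330,100:460],None,fx=2.2,fy=2.2,interpolation=cv2.INTER_CUBIC))
E
```

```text
t: 27.65
tool_pos: [478.2, 42.7, 297.6]
tool_rot: [3.14, -0.002, -3.138]
force: [1.4, -1.2, 0.5]
grip_width: -0.1
grip_force: 0.0
t: 27.85
tool_pos: [479.3, 39.7, 297.3]
tool_rot: [3.142, -0.002, -3.141]
force: [-0.6, 0.2, -0.5]
grip_width: -0.1
grip_force: 0.0
[479.49176999  39.28193054 297.38180609]
```

View pics/w7.png

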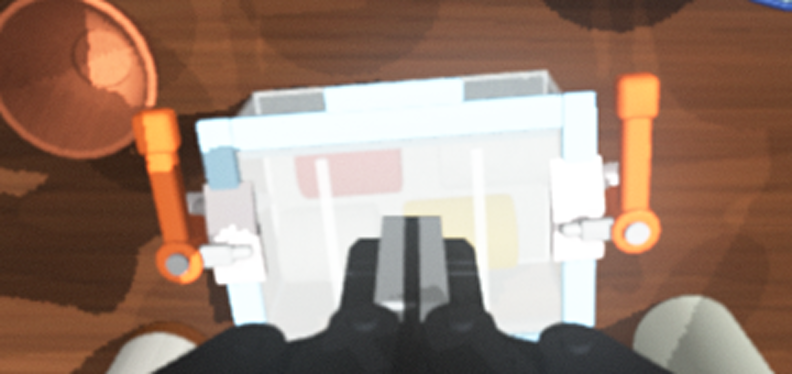

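```bash
python3 - <<'E'
from h import *
f=lambda a,z:w("wrist",(a[0]/2.2+100,a[1]/2.2+160),z)[:2]
for n,a,b,z in[("R",(179,264),(157,118),109),("L",(636,232),(638,84),109),("lidR",(198,120),(235,325),90),("lidL",(597,95),(595,335),90),("front",(198,120),(597,95),90)]:
    p,q=f(a,z),f(b,z);d=q-p;print(n,p.round(),q.round(),np.linalg.norm(d).round(),np.degrees(np.arctan2(d[1],d[0])).round(1))
E
```

```text
R [587. -81.] [506. -82.] 80.0 -178.7
L [568. 156.] [489. 148.] 79.0 -174.6
lidR [514. -69.] [638. -60.] 124.0 3.9
lidL [501. 134.] [645. 146.] 145.0 4.7
front [514. -69.] [501. 134.] 203.0 93.8
```

The crop shows both handles along the box sides: left (636,232) to (638,84), right (179,264) to (157,118). Both measure within 3° of home, and each hit a hard stop at 27–30 N. I'm handing in.

```bash
python3 -c "
from bench import manip
print(manip.close_job())"
```

```text
the job is handed in; nothing more can be done
None
```

I handed the job in at about 28 s; no verdict came back. The spoon is in its rest, the pot is about 70 mm clear, the lid is shut, and both latches were pushed to their stops; lid tightness is inferred from those stops, not measured.

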